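# Carousel drive gear onto its splined spindle

## Task

Two spare wooden gears lie on the museum's toy-repair bench: first put the wrong one, with the round hub and plain round bore, flat in the reject tray without dropping it, and let go of it. Then take the gear with the square hub and cross-shaped bore, turn it until its bore matches the cross splines of the spindle on the carousel drive box, slide it down the spindle and press it against the spring collar until it is fully home. The collar springs back, so do not let go: finish while still holding the gear pressed fully down, and leave the other things on the bench where they are.

Things in the scene. Friction and masses are not known exactly. Their poses are not given: they have to be found in the camera images.
- cross_gear: Beech gear lying flat: toothed disc 76 mm across the teeth and 10 mm thick, with a square hub 40 x 40 mm standing on it up to 50 mm above the underside (40 mm of it above the disc, easy to grip). Origin: centre of the underside; z up along the bore. Mass about 120 g. A cross-shaped bore (each arm of the cross 25 mm end to end and 11 mm wide) goes right through hub and disc; its arms lie along the gear's x and y axes, parallel to the hub's flat sides.
- round_gear: Beech gear lying flat: toothed disc 76 mm across the teeth and 10 mm thick, with a round hub 40 mm across standing on it up to 50 mm above the underside (40 mm of it above the disc, easy to grip). Origin: centre of the underside; z up along the bore. Mass about 120 g. A plain round bore of 18 mm goes through it; it does not fit the spindle.
- reject_tray: Shallow square dark wooden tray, fixed, 145 x 145 mm outside, walls 6 mm thick and 22 mm high, floor 6 mm thick. Origin: centre of its underside on the bench; sides along its x and y.
- drive_box: Carousel drive box, fixed, green with dark wooden top and foot, 140 x 140 x 55 mm. Origin: centre of its underside; the spindle stands at the centre of its top.
- spindle: Upright steel spindle with a cross-shaped section (each arm of the cross 22 mm end to end and 8 mm wide, 1.5 mm of play all round in the bore), standing 42 mm above the box top; its upper 4 mm are rounded as a lead-in. Origin: on its axis, at the level of the box top (55 mm above the bench); z up; its arms lie along its x and y axes. Its turn differs from the box's and it is very stiff to turn (0.4 N m), so the gear must be turned to suit it.
- collar (a joint): Travel of the brass spring collar round the foot of the spindle, in m: 0 = up (its top 20 mm above the box top), 0.010 = fully down on its stop (its top 10 mm above the box top). The spring pushes up with 5 N at the top and 10 N at the stop, so a gear just left on it stays up.
- collar_top (a point): Centre of the upper face of the brass collar (48 mm across, 6 mm thick), on the spindle's axis.
- toy_wheel: Bystander, not to be disturbed: small wooden toy wheel lying flat, 28 mm across, 12 mm thick. Origin at the centre of its underside.
- toy_block: Bystander, not to be disturbed: small wooden block 22 x 30 x 14 mm. Origin at the centre of its underside.
- glue_jar: Bystander, not to be disturbed: capped jar, 52 mm across, 70 mm tall. Origin at the centre of its underside.
- toy_tree: Bystander, not to be disturbed: turned green toy tree, 85 mm tall, 48 mm across. Origin at the centre of its underside.
- screwdriver: Bystander, not to be disturbed: screwdriver 170 mm long, lying flat. Origin at the underside, about midway along it.
- brush_cup: Bystander, not to be disturbed: white cup 70 mm across, 85 mm tall. Origin at the centre of its underside.
- toy_cottage: Bystander, not to be disturbed: toy cottage 66 x 55 mm, about 82 mm tall. Origin at the centre of its underside.
Things that resemble listed ones, but are neither listed nor needed, are in the scene too. Leave any pink or turquoise look-alike of the round_gear alone.

How it is judged:
By the outcome, as a careful person would: the job done as asked, in the order asked, and still so for the second after the job is handed in, while the arm keeps its last pose, push and grip.
It also fails if it takes over 54 s, if anything falls off the work surface, if the arm or the gripper's body presses on something with over 40 N, if the wrist force passes 120 N, or if a joint passes its speed limit or range.

## Robot

A 7-joint arm with a two-finger parallel gripper is mounted at the origin on the work surface. World frame = base frame: x ahead of the robot, y to its left, z up, the work surface at z = 0. Lengths are in m, angles in rad, forces in N, time in s.
With the tool pointing down it reaches from about 0.425 to 0.875 m from the base axis. Payload 8.4 kg.
Tool frame: the origin (TCP) lies at the very end of the fingers, on their centre line; the grasp point (between the pads) lies 19 mm behind it; z points along the fingers, y is the line along which they close (so a half turn about z gives the same grasp; the last joint's range is limited). The gripper opens to 85 mm and grips with 20 to 120 N. Pads are 22 mm wide; open, the fingers measure 114 mm over their backs; the gripper's body (76 mm by 85 mm) begins 54 mm behind the grasp point. The pads swing forward as they close: fully open they stand 13 mm farther back than shut.
Start: joints at [-1.348, 0.333, 0.04, 1.465, -0.013, 1.343, -0.059], TCP at [0.206, 0.617, 0.231] pointing down, gripper open.
Joint ranges: [-2.58, 2.58], [-0.38, 2.09], [-1.3, 1.39], [0.25, 2.4], [-1.5, 4.64], [0.08, 2.09], [-2.65, 2.65]. Speed limits (rad/s): [2.22, 2.22, 2.79, 2.79, 3.14, 3.14, 3.14].

## Interface

Orientations are given as a unit quaternion [x, y, z, w].
In Python, from workcell import telemetry, viewer, close_job gives the robot as it stands.
- The arm moves only by the shell command python3 -m crank 'ROWS' [FORCE]. ROWS is JSON, one flat list of numbers, 5 for each row, row after row: the shift along the tool's x, y, z in mm, then the turn about the tool's z in degrees, then the finger opening in mm, from 0 to 85.4. In form: [x, y, z, twist, gripper, x, y, z, twist, gripper, ...]. A call has 1 to 10 rows; each row shifts and turns the commanded pose from where the row before left it, along the tool's axes as they then stand; what a row does not reach is not made up. A row lasts 1/8 s, in which the tool goes at most 62.5 mm and 10.7 degrees, less where a joint would pass 70% of its speed; a pose out of reach is approached as far as the arm can. A call with a gripper value outside its range is refused whole. The fingers move at their own pace and stop on an object; FORCE is the grip in N (left out, the last holds). Time passes only in rows, so rows that do not move let the fingers close. It gives the time, the measured TCP pose, the force, the opening and the grip force at its end, in the units of the state.
- telemetry.get_state(): the state, without advancing time (a new reading comes with each control period).
- viewer.camera(name): name is "scene" or "top" or "wrist"; returns the picture (400x640x3 uint8, blue, green, red); there is no depth.
- viewer.camera_model(name): a dict with "fx", "fy", "cx", "cy" (pixels), "R" (3x3) and "t" (3): a world point X has camera coordinates R X + t; the wrist camera has in their place "mount" (4x4, takes a point from camera to tool coordinates, whose origin is the TCP and whose axes are the flange's). Camera axes: x right, y down, z forward; pixel columns grow to the right and rows downward; lengths in m; the calibration is good to about 2 mm. A picture is of the moment at which its call begins: read the wrist's pose just before it. camera_model takes no time and is no camera call.
- close_job(): hands the job in; it is judged then, once.
The state is a dict: "clock": time; "joint_positions": joint angles; "joint_vel": joint speeds; "tau": joint torques, N m; "tool_pos": TCP position; "eef_rot": TCP orientation; "ft_force": force on the tool from outside, world axes, zero at the start; "wrist_torque": the same for the moment, N m; "width": opening from 0.0 (shut) to 1.0 (fully open); "grasp_force": force on a finger pad.
Only numpy, scipy, OpenCV 4.12 (cv2) and the standard library are available. Lean on these libraries where they do the work, as an engineer would, in place of code of your own. Each camera call takes 0.05 s, during which the arm holds its last target. There are 200 camera calls.

## Working session

There is one attempt and no reset: what is moved stays moved. The work goes in short steps, Python scripts to look and compute and a shell command to move; the robot and the scene stay as the last step left them, time stands still between calls to the robot, and variables do not carry over. Pictures are saved under pics/ and viewed, at most 10 in all, crops included, and the job is handed in when it is done.

```bash
ls; mkdir -p pics; python3 - <<'E'
from workcell import telemetry, viewer
import cv2,numpy as np
s=telemetry.get_state();print(s['clock'],s['tool_pos'],s['eef_rot'],s['width'])
for n in('top','scene'):
    cv2.imwrite(f'pics/{n}0.png',viewer.camera(n));m=viewer.camera_model(n);print(n,{k:np.round(v,4).tolist() for k,v in m.items()})
print(viewer.camera_model('wrist'))
E
```

```text
pics
0.0 [0.20545982 0.61618988 0.23041327] [ 1.60232858e-01  9.87078905e-01 -8.10751245e-04 -9.55549252e-05] 1.0018395882503148
top {'fx': 435.3657, 'fy': 435.3657, 'cx': 315.4374, 'cy': 198.0474, 'R': [[0.0178, -0.9995, 0.0277], [-0.9913, -0.0213, -0.1297], [0.1302, -0.0252, -0.9912]], 't': [-0.0302, 0.5586, 0.9559]}
scene {'fx': 384.0544, 'fy': 384.0544, 'cx': 317.8179, 'cy': 197.4524, 'R': [[-0.8907, 0.4544, -0.0153], [0.3488, 0.6615, -0.6638], [-0.2915, -0.5966, -0.7477]], 't': [0.5154, -0.141, 1.1003]}
{'fx': 287.6480524289362, 'fy': 287.6480524289362, 'cx': 323.6098833519399, 'cy': 199.65984728834962, 'mount': array([[-6.08316752e-04, -9.57414750e-01, -2.88715478e-01,
         7.40002976e-02],
       [ 9.99999217e-01, -8.98192068e-04,  8.71536434e-04,
        -6.98720907e-04],
       [-1.09374379e-03, -2.88714722e-01,  9.57414546e-01,
        -1.43198925e-01],
       [ 0.00000000e+00,  0.00000000e+00,  0.00000000e+00,
         1.00000000e+00]])}
```

View pics/top0.png

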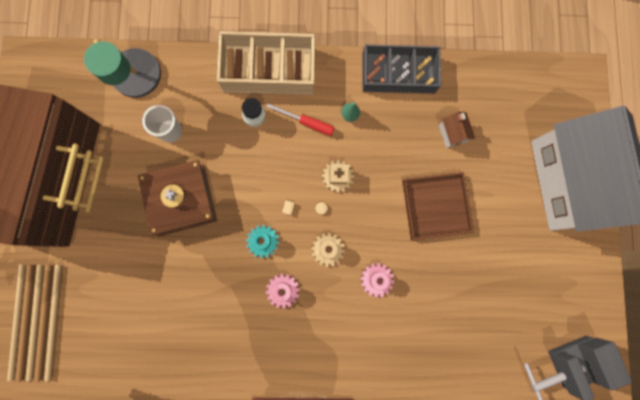

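View pics/scene0.png

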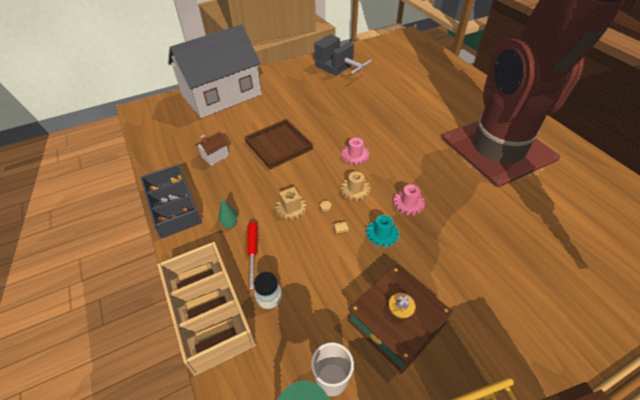

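The top picture shows five gears. The beech ones are a round-hub gear at (328,250) and a square-hub gear at (338,176). The look-alikes are turquoise (263,241) and pink (282,291) and (377,280). By colour, round_gear is the one at (328,250) and cross_gear the one at (338,176). The tray is at (438,206) and the drive box at (177,198). I'll confirm in an enlarged crop.

```bash
cat > h.py <<'E'
import numpy as np,cv2
from workcell import telemetry,viewer
from scipy.spatial.transform import Rotation as Rot
def ray(name,uv,z,state=None):
    m=viewer.camera_model(name)
    d=np.array([(uv[0]-m['cx'])/m['fx'],(uv[1]-m['cy'])/m['fy'],1])
    if name=='wrist':
        M=np.array(m['mount']);R=Rot.from_quat(state['eef_rot']).as_matrix()
        c=R@M[:3,3]+state['tool_pos'];d=R@M[:3,:3]@d
    else:
        R=np.array(m['R']);c=-R.T@m['t'];d=R.T@d
    return c+d*(z-c[2])/d[2]
def proj(name,X,state=None):
    m=viewer.camera_model(name)
    if name=='wrist':
        M=np.array(m['mount']);R=Rot.from_quat(state['eef_rot']).as_matrix()
        p=M[:3,:3].T@(R.T@(np.array(X)-state['tool_pos'])-M[:3,3])
    else:p=np.array(m['R'])@X+m['t']
    return np.array([m['fx']*p[0]/p[2]+m['cx'],m['fy']*p[1]/p[2]+m['cy']])
E
python3 - <<'E'
from h import *
i=cv2.imread('pics/top0.png')
c=lambda u,v,w,h,W,H:cv2.resize(i[v:v+h,u:u+w],(W,H),interpolation=cv2.INTER_CUBIC)
a=c(300,150,64,128,300,600);b=c(130,150,96,96,300,300);d=c(393,160,90,90,300,300)
cv2.imwrite('pics/crop0.png',np.hstack([a,np.vstack([b,d])]))
E
```

```text
(no output)
```

View pics/crop0.png

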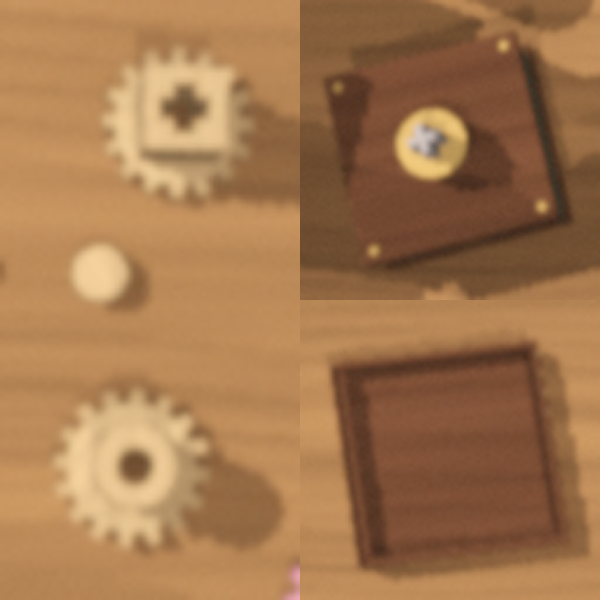

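The crop confirms both. The upper gear has a square hub and a cross bore, with the bore centre at about (338.9,172.4). The lower one has a round hub and a plain bore at about (328.2,248.8). The spindle cross on the brass collar is at about (170.6,195.1), turned roughly 30–45°. The tray is empty.

```bash
cat >> h.py <<'E'
def yaw():  # yaw of tool y in world, deg
    R=Rot.from_quat(telemetry.get_state()['eef_rot']).as_matrix();return np.degrees(np.arctan2(R[1,1],R[0,1]))
def go(goal,twist=0):
    """tool-frame shift in mm from measured pose to goal TCP, after an initial twist (deg)"""
    s=telemetry.get_state();R=Rot.from_quat(s['eef_rot']);R2=R*Rot.from_euler('z',twist,degrees=True)
    d=np.array(goal)-s['tool_pos']
    return 'now/after twist',np.round(R.inv().apply(d)*1e3,1),np.round(R2.inv().apply(d)*1e3,1)
E
python3 - <<'E'
from h import *
print('cross',ray('top',(338.9,172.4),.05),'round',ray('top',(328.2,248.8),.05))
print('spin',ray('top',(170.6,195.1),.097),ray('top',(171.6,195.7),.075))
P=[ray('top',(393+(x-300)/3.333-.35,160+(y-300)/3.333-.35),.022) for x,y in[(332,368),(533,346),(563,537),(363,566)]]
print(np.round(P,4),np.mean(P,0)); 
print(yaw())
r=ray('top',(328.2,248.8),.05)
for t in(-71.6,0,71.6): print(t,go([r[0]-.0,r[1],.2],t))
E
```

```text
cross [ 0.61720357 -0.07112402  0.05      ] round [ 0.44446151 -0.04922395  0.05      ]
spin [0.55086876 0.28991617 0.097     ] [0.55248447 0.29445068 0.075     ]
[[ 0.6078 -0.222   0.022 ]
 [ 0.6268 -0.3649  0.022 ]
 [ 0.4924 -0.3824  0.022 ]
 [ 0.4697 -0.2424  0.022 ]] [ 0.54921269 -0.30295651  0.022     ]
71.55756628887342
-71.6 ('now/after twist', array([-437.2, -555.6,   31.4]), array([ 389.2, -590.2,   31.4]))
0 ('now/after twist', array([-437.2, -555.6,   31.4]), array([-437.2, -555.6,   31.4]))
71.6 ('now/after twist', array([-437.2, -555.6,   31.4]), array([-665.2,  239.5,   31.4]))
```

```bash
python3 -m crank '[-45,-37,0,0,85,-45,-37,0,0,85,-45,-37,0,0,85,-45,-37,0,0,85,-50,-10,-4,0,85,-50,-10,-4,0,85,-50,-10,-4,0,85,-50,-10,-4,0,85,-50,-10,-4,0,85,0,0,0,0,85]'
python3 - <<'E'
from h import *
import pickle
s=telemetry.get_state();i=viewer.camera('wrist');pickle.dump((s,i),open('w1.pkl','wb'))
p=proj('wrist',[.552,.292,.09],s);print(s['tool_pos'],yaw(),s['joint_positions'],p)
x,y=np.clip((p-[90,70]).astype(int),0,None);print(x,y)
cv2.imwrite('pics/w1.png',np.vstack([cv2.resize(i[y:y+140,x:x+180],(720,560),interpolation=cv2.INTER_CUBIC)]))
E
```

```text
clock: 1.35
tool_pos: [0.5541, 0.2886, 0.2509]
eef_rot: [0.163, 0.987, -0.001, 0.001]
ft_force: [-0.8, -0.0, 0.3]
width: 0.999
grasp_force: 0.0
[0.55414915 0.28862219 0.25094338] 71.35407299441462 [-0.8284949   0.27830731  0.34370415  1.51630326 -0.09212682  1.36355555
  0.76432503] [326.58049141 180.98938126]
236 110
```

View pics/w1.png

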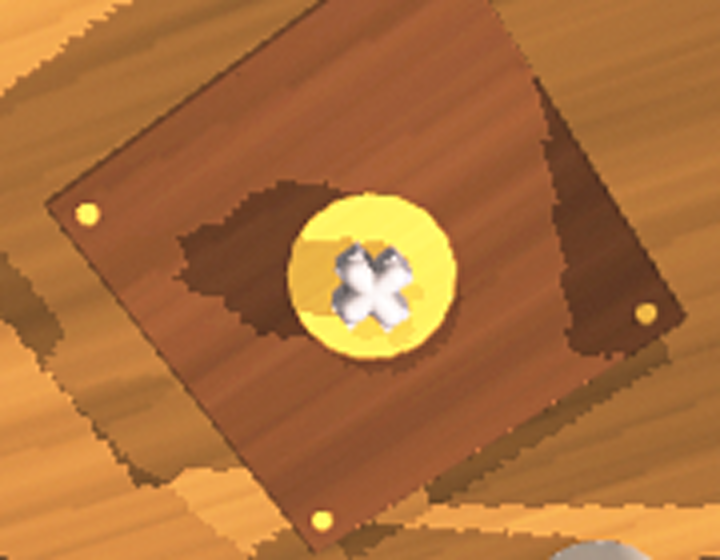

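The wrist picture shows the brass collar centred at about wrist pixel (329,179), with the steel cross at about (329,183) turned some 45° in the image. Next I fit its pose by silhouette.

```bash
cat >> h.py <<'E'
from scipy.optimize import minimize
def crosspts(x,y,a,L,w,z):
    l,h=L/2,w/2
    P=np.array([(l,-h),(l,h),(h,h),(h,l),(-h,l),(-h,h),(-l,h),(-l,-h),(-h,-h),(-h,-l),(h,-l),(h,-h)])
    c,s=np.cos(a),np.sin(a);return np.c_[P@np.array([[c,s],[-s,c]])+[x,y],np.full(12,z)]
def render(polys,name,s,box,k=8):
    x0,y0,w,h=box;m=np.zeros((h*k,w*k),np.uint8)
    for P in polys:
        q=np.array([proj(name,p,s) for p in P]);q=((q+.5-[x0,y0])*k-.5)
        cv2.fillPoly(m,[np.round(q*16).astype(np.int32)],255,shift=4)
    return cv2.resize(m,(w,h),interpolation=cv2.INTER_AREA)/255.
E
python3 - <<'E'
from h import *
import pickle
s,i=pickle.load(open('w1.pkl','rb'))
box=(310,160,40,40);x0,y0,w,h=box
hsv=cv2.cvtColor(i[y0:y0+h,x0:x0+w],cv2.COLOR_BGR2HSV)
m=(hsv[...,1]<90).astype(float);print('mask',m.sum())
def f(p): # swept prism
    return ((render([crosspts(p[0],p[1],p[2],.022-2*ins,.008-2*ins,z) for z,ins in[(.075,0),(.08,0),(.085,0),(.09,0),(.093,0),(.097,.0015)]],'wrist',s,box)-m)**2).sum()
best=min((minimize(f,[.552,.292,np.radians(a)],method='Nelder-Mead',options=dict(initial_simplex=[[.552,.292,np.radians(a)],[.555,.292,np.radians(a)],[.552,.295,np.radians(a)],[.552,.292,np.radians(a+8)]])) for a in(0,20,40,60,80)),key=lambda r:r.fun)
print(best.x,np.degrees(best.x[2]),best.fun)
box=(290,140,80,80);x0,y0,w,h=box
hsv=cv2.cvtColor(i[y0:y0+h,x0:x0+w],cv2.COLOR_BGR2HSV)
m=((hsv[...,0]>18)&(hsv[...,0]<35)&(hsv[...,2]>150)|(hsv[...,1]<90)).astype(np.uint8)
cs=max(cv2.findContours(m,0,2)[0],key=cv2.contourArea);e=cv2.fitEllipse(cv2.convexHull(cs));print('collar px',np.array(e[0])+[x0,y0],e[1])
print('collar world',ray('wrist',np.array(e[0])+[x0,y0],.075,s))
E
```

```text
mask 319.0Traceback (most recent call last):
  File "<stdin>", line 9, in <module>
  File "<stdin>", line 9, in <genexpr>
    res = _minimize_neldermead(fun, x0, args, callback, bounds=bounds,
                               **options)
    fxr = func(xr)
    fx = function(np.copy(x), *(wrapper_args + args))
  File "<stdin>", line 8, in f
  File "h.py", line 35, in render
    q=np.array([proj(name,p,s) for p in P]);q=((q+.5-[x0,y0])*k-.5)
                ~~~~^^^^^^^^^^
  File "h.py", line 14, in proj
    m=viewer.camera_model(name)
ValueError: time passes only in moves, steps and waits
```

```bash
sed -i 's/m=viewer.camera_model(name)/m=cam(name)/' h.py; sed -i '3a from functools import lru_cache\n@lru_cache\ndef cam(n): return viewer.camera_model(n)' h.py
cat > fit.py <<'E'
from h import *
import pickle
s,i=pickle.load(open('w1.pkl','rb'))
box=(310,160,40,40);x0,y0,w,h=box
hsv=cv2.cvtColor(i[y0:y0+h,x0:x0+w],cv2.COLOR_BGR2HSV)
m=(hsv[...,1]<90).astype(float);print('mask',m.sum())
def f(p): # swept prism
    return ((render([crosspts(p[0],p[1],p[2],.022-2*ins,.008-2*ins,z) for z,ins in[(.075,0),(.08,0),(.085,0),(.09,0),(.093,0),(.097,.0015)]],'wrist',s,box)-m)**2).sum()
best=min((minimize(f,[.552,.292,np.radians(a)],method='Nelder-Mead',options=dict(maxiter=80,initial_simplex=[[.552,.292,np.radians(a)],[.555,.292,np.radians(a)],[.552,.295,np.radians(a)],[.552,.292,np.radians(a+8)]])) for a in(0,20,40,60,80)),key=lambda r:r.fun)
print(best.x,np.degrees(best.x[2]),best.fun)
box=(290,140,80,80);x0,y0,w,h=box
hsv=cv2.cvtColor(i[y0:y0+h,x0:x0+w],cv2.COLOR_BGR2HSV)
m=((hsv[...,0]>18)&(hsv[...,0]<35)&(hsv[...,2]>150)|(hsv[...,1]<90)).astype(np.uint8)
cs=max(cv2.findContours(m,0,2)[0],key=cv2.contourArea);e=cv2.fitEllipse(cv2.convexHull(cs));print('collar px',np.array(e[0])+[x0,y0],e[1])
print('collar world',ray('wrist',np.array(e[0])+[x0,y0],.075,s),telemetry.get_state()['clock'])
E
time python3 fit.py
```

```text
mask 319.0
[0.55411777 0.29346734 0.36050646] 20.655498719479844 7.023960015378701
collar px [328.57183075 178.45232391] (40.791751861572266, 41.34946060180664)
collar world [0.55330523 0.29408556 0.075     ] 1.4
real	0m0.822s
user	0m1.368s
sys	0m0.036s
```

Spindle at about (0.5537, 0.2938), arms at 20.7° (mod 90). Now I turn the tool to yaw 0 and go to see both gears.

```bash
python3 -m crank '[0,0,0,10.2,85,0,0,0,10.2,85,0,0,0,10.2,85,0,0,0,10.2,85,0,0,0,10.2,85,0,0,0,10.2,85,0,0,0,10.2,85]' >/dev/null
python3 -m crank '[-50,-5,3,0,85,-50,-5,3,0,85,-50,-5,3,0,85,-50,-5,3,0,85,-50,-5,3,0,85,-50,-5,3,0,85,-50,-5,3,0,85,0,0,0,0,85,0,0,0,0,85]'
python3 - <<'E'
from h import *
import pickle
s=telemetry.get_state();i=viewer.camera('wrist');pickle.dump((s,i),open('w2.pkl','wb'))
print(s['tool_pos'],yaw(),s['joint_positions'])
print(proj('wrist',[.4445,-.0492,.05],s),proj('wrist',[.617,-.071,.05],s))
cv2.imwrite('pics/w2.png',i)
E
```

```text
clock: 3.4
tool_pos: [0.5167, -0.0558, 0.2302]
eef_rot: [0.706, 0.709, 0.0, -0.0]
ft_force: [-0.1, -0.0, -0.1]
width: 0.994
grasp_force: 0.0
[ 0.51668389 -0.05577828  0.23017505] 0.31114241704898404 [-0.66387498  0.06012313  0.72418103  1.80984034 -0.0424218   1.28724792
  0.07566065]
[261.08075299 173.81222427] [410.2169471  192.77901571]
```

View pics/w2.png

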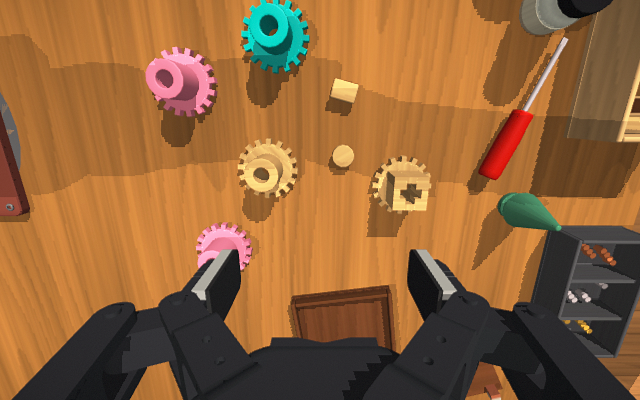

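The wrist view shows the round gear's bore at (261,173), the cross gear's bore at (410,194), wheel (343,156), block (344,90), and pink gears clear of the finger line. I refine both with a metric warp of the hub-top plane.

```bash
cat > fit2.py <<'E'
from h import *
import pickle
s,i=pickle.load(open('w2.pkl','rb'))
def warp(c,z,half=.03,k=5000):
    n=int(2*half*k);src=np.float32([(0,0),(n,0),(n,n),(0,n)])
    W=[(c[0]-half+a/k,c[1]+half-b/k,z) for a,b in src]  # x right, y up
    H=cv2.getPerspectiveTransform(np.float32([proj('wrist',p,s) for p in W]),src)
    return cv2.warpPerspective(i,H,(n,n),flags=cv2.INTER_CUBIC)
a=warp((.4445,-.0492),.05);b=warp((.617,-.071),.05)
cv2.imwrite('pics/warp.png',np.hstack([a,b]))
E
python3 fit2.py
```

```text
(no output)
```

View pics/warp.png

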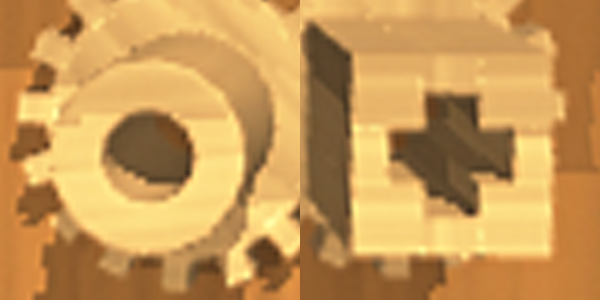

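```bash
python3 -m crank '[3,-36,0,0,85,3,-36,0,0,85,0,0,50,0,75,0,0,50,0,70,0,0,50,0,65,0,0,40,0,60,0,0,22,0,60,0,0,0,0,60,0,0,0,0,60]'
python3 - <<'E'
from h import *
print(go([.4445,-.05,.018]),yaw())
E
```

```text
clock: 4.58
tool_pos: [0.4455, -0.0508, 0.0191]
eef_rot: [0.706, 0.709, 0.0, 0.0]
ft_force: [0.3, -1.0, 0.0]
width: 0.702
grasp_force: 0.0
('now/after twist', array([ 0.8, -1. ,  1.1]), array([ 0.8, -1. ,  1.1])) 0.2393164245749541
```

```bash
python3 -m crank '[1,-1,1,0,60,0,0,0,0,30,0,0,0,0,30,0,0,0,0,30,0,0,0,0,30,0,0,0,0,30,0,0,0,0,30]' 50
```

```text
clock: 5.45
tool_pos: [0.4443, -0.0502, 0.0182]
eef_rot: [0.706, 0.708, 0.001, -0.0]
ft_force: [-3.6, 1.7, 9.2]
width: 0.453
grasp_force: 49.7
```

```bash
python3 -m crank '[0,0,-20,0,30,0,0,-45,0,30,0,0,-45,0,30,-42,17.5,0,0,30,-42,17.5,0,0,30,-42,17.5,0,0,30,-42,17.5,0,0,30,-42,17.5,0,0,30,-42,17.5,0,0,30,0,0,0,0,30]'
python3 - <<'E'
from h import *
print(go([.549,-.303,.025]),yaw(),telemetry.get_state()['joint_positions'])
cv2.imwrite('pics/t1.png',cv2.resize(viewer.camera('scene')[80:280,160:460],(750,500),interpolation=cv2.INTER_CUBIC))
E
```

```text
clock: 6.7
tool_pos: [0.549, -0.3062, 0.1272]
eef_rot: [0.708, 0.707, -0.001, 0.001]
ft_force: [1.1, 0.1, -1.2]
width: 0.452
grasp_force: 50.7
('now/after twist', array([3.500e+00, 1.000e-01, 1.022e+02]), array([3.500e+00, 1.000e-01, 1.022e+02])) -0.08386941599729315 [-0.21870357  0.47786676  0.8648123   1.67906028 -0.38755673  1.1661709
  0.74461818]
```

View pics/t1.png

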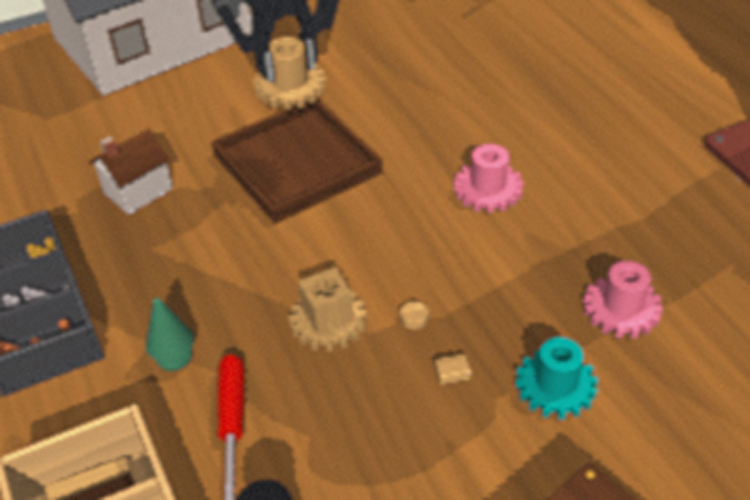

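The round gear is held level in the gripper (crop (288,75)) above the tray (298,160), with everything else in place. Lowering it.

```bash
python3 -m crank '[3.5,0,30,0,30,0,0,30,0,30,0,0,25,0,30,0,0,10,0,30,0,0,4,0,30,0,0,2,0,30,0,0,1,0,30,0,0,1,0,30,0,0,0,0,30]'
```

```text
clock: 7.88
tool_pos: [0.5496, -0.2988, 0.0245]
eef_rot: [0.706, 0.708, 0.0, 0.0]
ft_force: [-0.1, 0.9, -1.1]
width: 0.444
grasp_force: 50.7
```

```bash
python3 -m crank '[0,0,0.5,0,30,0,0,0,0,30,0,0,0.5,0,30,0,0,0,0,30]'
```

```text
clock: 8.38
tool_pos: [0.5496, -0.2988, 0.0243]
eef_rot: [0.706, 0.708, 0.0, -0.0]
ft_force: [-3.6, 2.6, 10.4]
width: 0.449
grasp_force: 52.0
```

In contact; release, rise, and go above the cross gear.

```bash
python3 -m crank '[0,0,0,0,60,0,0,0,0,60,0,0,0,0,60,0,0,-25,0,60,0,0,-50,0,70,0,0,-50,0,85,0,0,0,0,85]'
python3 - <<'E'
from h import *
print(go([.6174,-.0717,.15]),yaw())
cv2.imwrite('pics/t2.png',cv2.resize(viewer.camera('scene')[80:280,160:460],(600,400)))
E
```

```text
clock: 9.25
tool_pos: [0.5513, -0.3002, 0.1523]
eef_rot: [0.706, 0.708, 0.001, 0.003]
ft_force: [0.8, 0.5, -1.1]
width: 0.998
grasp_force: 0.0
('now/after twist', array([228.4,  66.6,   2.2]), array([228.4,  66.6,   2.2])) 0.14848212286454038
```

View pics/t2.png

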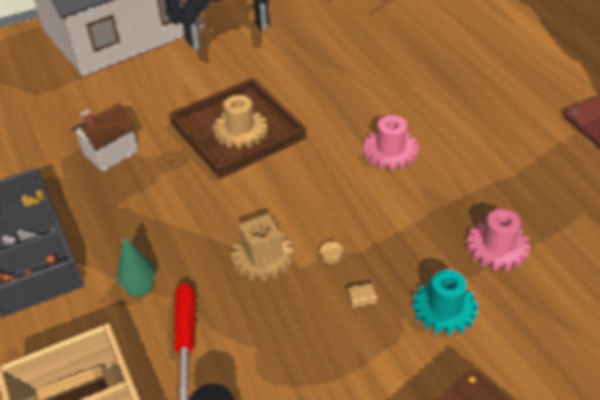

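The round gear lies flat in the tray, released (crop (240,120)). On to the cross gear.

```bash
python3 -m crank '[46,13,0,0,85,46,13,0,0,85,46,13,0,0,85,46,13,0,0,85,44,13,0,1.3,85,0,0,0,0,80,0,0,30,0,70,0,0,20,0,60,0,0,0,0,60]'
python3 - <<'E'
from h import *
print(go([.6174,-.0717,.018]),yaw())
E
```

```text
clock: 10.42
tool_pos: [0.6123, -0.0711, 0.0962]
eef_rot: [0.714, 0.7, -0.002, -0.001]
ft_force: [-0.1, 0.4, 0.6]
width: 0.702
grasp_force: 0.0
('now/after twist', array([-0.5,  5.5, 78.2]), array([-0.5,  5.5, 78.2])) -1.1955399549852344
```

```bash
python3 -m crank '[0,5,0,0,60,0,0,20,0,60,0,0,20,0,60,0,0,20,0,60,0,0,15,0,60,0,0,3,0,60,0,0,0,0,60]'
python3 - <<'E'
from h import *
print(go([.6174,-.0717,.018]),yaw())
E
```

```text
clock: 11.3
tool_pos: [0.619, -0.0708, 0.0204]
eef_rot: [0.714, 0.7, -0.0, 0.0]
ft_force: [-0.2, -1.1, 0.5]
width: 0.702
grasp_force: 0.0
('now/after twist', array([-0.9, -1.6,  2.4]), array([-0.9, -1.6,  2.4])) -1.1463594938774384
```

```bash
python3 -m crank '[-1,-1.5,2,0,60,0,0,0,0,55,0,0,0,0,30,0,0,0,0,30,0,0,0,0,30,0,0,0,0,30,0,0,0,0,30,0,0,0,0,30]' 80
python3 - <<'E'
from h import *
s=telemetry.get_state();print(go([.6174,-.0717,.018]),yaw(),s['tool_pos'])
E
```

```text
clock: 12.3
tool_pos: [0.6178, -0.0717, 0.019]
eef_rot: [0.714, 0.7, 0.0, 0.0]
ft_force: [-1.2, -0.4, 5.8]
width: 0.461
grasp_force: 81.1
('now/after twist', array([-0. , -0.4,  1. ]), array([-0. , -0.4,  1. ])) -1.1362000661544478 [ 0.61784156 -0.07168547  0.01896404]
```

```bash
python3 -m crank '[0,0,-20,0,30,0,0,-45,0,30,0,0,-45,0,30,0,0,-25,-7.3,30,0,0,0,-7.3,30,0,0,0,-7.2,30,0,0,0,0,30]' >/dev/null
python3 -m crank '[42,7.7,0,0,30,42,7.7,0,0,30,42,7.7,0,0,30,42,7.7,0,0,30,42,7.7,0,0,30,42,7.7,0,0,30,42,7.7,0,0,30,42,7.7,0,0,30,28,7.7,0,0,30,0,0,0,0,30]'
python3 - <<'E'
from h import *
print(go([.5537,.2938,.15]),yaw())
import pickle
s=telemetry.get_state();i=viewer.camera('wrist');pickle.dump((s,i),open('w3.pkl','wb'))
p=proj('wrist',[.5537,.2938,.16],s);x,y=np.clip((p-[120,90]).astype(int),0,[400,220]);print(p,x,y)
cv2.imwrite('pics/w3.png',cv2.resize(i[y:y+180,x:x+240],(720,540),interpolation=cv2.INTER_CUBIC))
E
```

```text
clock: 14.42
tool_pos: [0.5527, 0.2965, 0.1533]
eef_rot: [0.568, 0.823, -0.0, -0.0]
ft_force: [0.1, -0.2, -0.8]
width: 0.46
grasp_force: 80.4
('now/after twist', array([-2.9, -0. ,  3.3]), array([-2.9, -0. ,  3.3])) 20.737028140105544
[324.81501895 263.1234433 ] 204 173
```

View pics/w3.png

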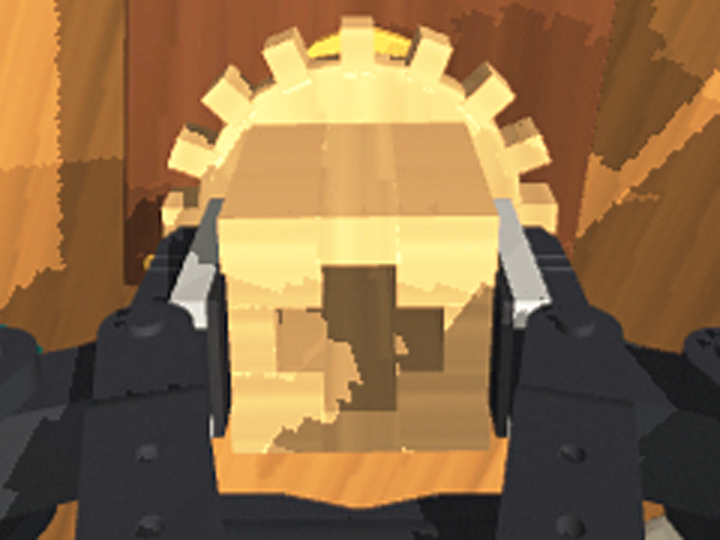

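The gear sits square in the grip; the bore centre is at wrist pixel (323.5,285.3), the collar peeping out behind at the top. I work out the bore-to-TCP offset.

```bash
python3 - <<'E'
from h import *
import pickle
s,i=pickle.load(open('w3.pkl','rb'))
b=ray('wrist',(323.5,285.3),s['tool_pos'][2]+.031,s)
R=Rot.from_quat(s['eef_rot']);off=R.inv().apply(b-s['tool_pos']);print(b,off*1e3)
print(go([.5537,.2938,.122]))
E
```

```text
[0.55219898 0.29584358 0.18425597] [ -0.41336093  -0.71341143 -30.99989593]
('now/after twist', array([-0.4,  0.2, 31.4]), array([-0.4,  0.2, 31.4]))
```

```bash
python3 -m crank '[0,0,25,0,30,0,0,6,0,30,0,0,2,0,30,0,0,2,0,30,0,0,2,0,30,0,0,2,0,30,0,0,0,0,30]'
python3 - <<'E'
from h import *
s=telemetry.get_state();print(go([.5537,.294,.084]),yaw(),s['tool_pos'],s['wrist_torque'])
E
```

```text
clock: 15.35
tool_pos: [0.5537, 0.2934, 0.1142]
eef_rot: [0.569, 0.822, -0.0, -0.0]
ft_force: [-0.1, 0.2, -1.4]
width: 0.455
grasp_force: 80.4
('now/after twist', array([ 0.6,  0.2, 30.2]), array([ 0.6,  0.2, 30.2])) 20.66177085227803 [0.55370987 0.2933998  0.1142311 ] [-0.02863093 -0.02434758 -0.04789033]
```

Underside is now about 2 mm below the spindle tip without contact; continuing gently.

```bash
python3 -m crank '[0.3,0,2,0,30,0,0,2,0,30,0,0,2,0,30,0,0,0,0,30]'
python3 -m crank '[0,0,2,0,30,0,0,2,0,30,0,0,2,0,30,0,0,0,0,30]'
```

```text
clock: 15.85
tool_pos: [0.5536, 0.2936, 0.1081]
eef_rot: [0.569, 0.822, -0.0, -0.0]
ft_force: [0.3, 0.8, -0.2]
width: 0.458
grasp_force: 80.4
clock: 16.35
tool_pos: [0.5535, 0.2937, 0.102]
eef_rot: [0.569, 0.822, -0.0, -0.0]
ft_force: [-0.3, 0.4, -0.6]
width: 0.456
grasp_force: 80.4
```

It slid on freely. Now down onto the collar and press.

```bash
python3 -m crank '[0,0,3,0,30,0,0,3,0,30,0,0,3,0,30,0,0,2,0,30,0,0,2,0,30,0,0,0,0,30]'
python3 -m crank '[0,0,1.5,0,30,0,0,1.5,0,30,0,0,1,0,30,0,0,1,0,30,0,0,0,0,30]'
```

```text
clock: 17.1
tool_pos: [0.5537, 0.2937, 0.0896]
eef_rot: [0.569, 0.822, 0.0, -0.0]
ft_force: [-2.6, -0.9, 5.2]
width: 0.46
grasp_force: 81.2
clock: 17.73
tool_pos: [0.5537, 0.2937, 0.0849]
eef_rot: [0.569, 0.822, 0.0, -0.0]
ft_force: [-3.7, -1.4, 8.1]
width: 0.456
grasp_force: 81.5
```

```bash
python3 -m crank '[0,0,0.7,0,30,0,0,0.5,0,30,0,0,0,0,30]'
python3 -m crank '[0,0,0.5,0,30,0,0,0,0,30,0,0,0,0,30]'
```

```text
clock: 18.1
tool_pos: [0.5537, 0.2937, 0.084]
eef_rot: [0.569, 0.822, 0.0, -0.0]
ft_force: [-4.2, -1.9, 10.2]
width: 0.456
grasp_force: 81.9
clock: 18.48
tool_pos: [0.5537, 0.2937, 0.0839]
eef_rot: [0.569, 0.822, 0.0, -0.0]
ft_force: [-5.9, -2.8, 14.2]
width: 0.45
grasp_force: 82.5
```

```bash
python3 -m crank '[0,0,0.6,0,30,0,0,0,0,30,0,0,0,0,30,0,0,0,0,30]'
python3 - <<'E'
from h import *
a=viewer.camera('scene');cv2.imwrite('pics/f.png',np.hstack([cv2.resize(a,(480,300)),cv2.resize(a[230:380,330:490],(320,300),interpolation=cv2.INTER_CUBIC)]))
E
```

```text
clock: 18.98
tool_pos: [0.5537, 0.2937, 0.0839]
eef_rot: [0.569, 0.822, 0.0, -0.0]
ft_force: [-8.6, -2.9, 21.2]
width: 0.458
grasp_force: 83.1
```

View pics/f.png

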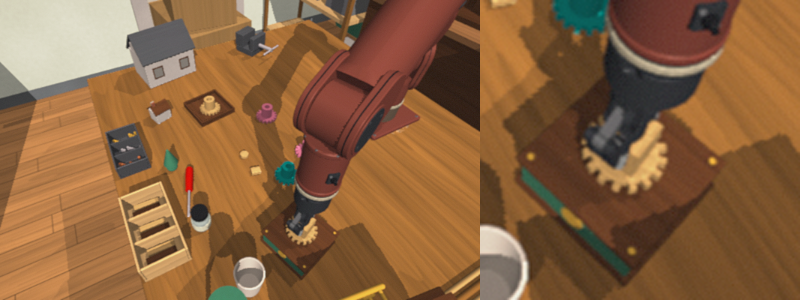

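The picture shows the gear down on the box (right panel, (625,160)), still held. The round gear is in the tray and the bystanders are untouched. The TCP has stopped at 83.9 mm while the force rose to 21 N, so the collar is on its stop.

```bash
python3 -c "
from workcell import close_job
print(close_job())"
```

```text
the job is handed in; nothing more can be done
None
```

The job is handed in: the round gear lies flat and released in the reject tray, and the cross gear is on the spindle, still gripped and pressed to the collar's stop (about 21 N, around 19 s on the clock).

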